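Cap the lip balm and the deodorant in the open drawer

ROBOT

A 6-joint arm with a two-finger parallel gripper is mounted at the origin on the work surface. World frame = base frame: x ahead of the robot, y to its left, z up, the work surface at z = 0. Lengths are in m, angles in rad, forces in N, time in s.
With the tool pointing down it reaches from about 0.325 to 0.775 m from the base axis. Payload 5.5 kg.
Tool frame: the origin (TCP) lies at the centre of the arm's flange, where the gripper is bolted on; the fingertips stand 182 mm ahead of it and the grasp point (between the pads) lies 163 mm ahead of it; x points along the fingers, y is the direction in which the jaws open and shut, and the axes are right-handed (so a half turn about x gives the same grasp; the last joint's range is limited). The gripper opens to 88 mm and grips with 3 to 60 N. Pads are 20 mm wide; open, the fingers measure 115 mm over their backs; the gripper's body (75 mm by 178 mm) begins 61 mm behind the grasp point.
Start: joints at [1.185, 0.091, 1.231, -0, 1.82, -0.057], TCP at [0.194, 0.568, 0.405] pointing down, gripper open.
Joint ranges: [-2.87, 2.87], [-0.86, 2.18], [0.17, 2.46], [-1.51, 4.65], [0.06, 2.69], [-2.65, 2.65]. Speed limits (rad/s): [2.57, 2.57, 3.01, 3.14, 3.14, 3.14].

INTERFACE

Orientations are given as a rotation vector (axis times angle).
In Python, from rig import * gives the robot as it stands. The module is installed in compiled form; this text tells all that it offers.
- The arm moves only by the tool carry_out, never from a script. Its argument "series" is a list of rows, each an object with "hand": the closure, from -1 (fully open) to 1 (shut); "dp": the shift along the tool's x, y, z in mm, a list of three; "turn": the turn, a rotation vector about the tool's x, y, z in rad, a list of three. In form: [{"hand": hand, "dp": [x, y, z], "turn": [ax, ay, az]}, ...]. A call has 1 to 8 rows; each row is the pose to reach, as a shift and turn from the pose commanded when the call began, along the tool's axes at that moment; what a row does not reach only later rows make up. A row lasts 1/12 s, in which the tool goes at most 41.7 mm and 7.16 degrees, less where a joint would pass 70% of its speed; a pose out of reach is approached as far as the arm can. A call with a gripper value outside its range is refused whole. The fingers move at their own pace and stop on an object; "newtons" is the grip in N (left out, the last holds). Time passes only in rows, so rows that repeat a pose let the fingers close. It gives the time, the measured TCP pose, the force and the opening at its end, in the units of the state.
- observe(): the state, without advancing time (a new reading comes with each control period).
- snapshot(name): name is "scene" or "top" or "wrist"; returns the picture (480x640x3 uint8, red, green, blue); there is no depth.
- camera_model(name): a dict with "K" (3x3 intrinsics, pixels), "rvec" (rotation vector, rad) and "tvec" (3), from world to camera coordinates, as OpenCV has them. Camera axes: x right, y down, z forward; pixel columns grow to the right and rows downward; lengths in m; the calibration is good to about 2 mm. A picture is of the moment at which its call begins: read the wrist's pose just before it. camera_model takes no time and is no camera call; for the wrist camera it gives the pose at the moment of the call.
- finish_job(): hands the job in, once; it reports no verdict.
The state is a dict: "time_s": time; "joints": joint angles; "joint_velocities": joint speeds; "joint_torque": joint torques, N m; "eef_pos": TCP position; "orientation": TCP orientation; "ft_force": force on the tool from outside, world axes, zero at the start; "wrist_torque": the same for the moment, N m; "gripper_width": opening from 0.0 (shut) to 1.0 (fully open).
Only numpy, scipy, OpenCV 4.12 (cv2) and the standard library are available. Lean on these libraries where they do the work, as an engineer would, in place of code of your own. Each camera call takes 0.05 s, during which the arm holds its last target.

TASK

Someone left in a hurry: in the open drawer the lip balm and the deodorant stick both have their caps only half on. Press both caps straight down until they are fully home. Do not press the pump of the hand-cream bottle standing with them, and do not knock over the glass tumbler.

Things in the scene. Friction and masses are not known exactly. Their poses are not given: they have to be found in the camera images.
- balm_cap_top (a point): Centre of the flat top of the lip balm's cap; z up. Slimmest thing in the drawer: round white tube 21 mm across, fixed upright in a 46 mm square wooden foot. Cap 30 mm tall, 21 mm across, slides vertically on a grey neck; now 10-16 mm too high, neck showing. Tight fit: stays where left, takes about 5 N to move, then a hard stop. Fully home this point is at z = 0.115 m (drawer floor 0.030).
- deo_cap_top (a point): Centre of the flat top of the deodorant stick's cap; z up. Wide white oblong stick, no spout, fixed upright in a 52 x 78 mm wooden foot in the drawer. Cap 36 x 62 mm (long side along y of the point), 40 mm tall, slides vertically on a grey neck; now 12-20 mm too high. Stays where left, takes about 7 N to move, then a hard stop. Fully home this point is at z = 0.135 m.
- pump (a joint): Bystander: how far (m) the pump head of the hand-cream bottle is pressed down; 0 untouched, 0.012 fully. A light spring (2 to 6 N) holds it up. White round bottle, 50 mm across, with a spout, fixed upright in a row with the other two (any order); its top is at z = 0.155 m.
- tumbler: Bystander: empty clear glass tumbler, 68 mm across, 140 mm tall, loose and upright on the bench left of the drawer as the robot sees it. Origin at the centre of its underside, z axis up through its mouth.

How it is judged:
At the end, for the whole second after the job is handed in: Both caps are fully home: the lip balm's cap top is below z = 0.118 m and the deodorant's below z = 0.138 m (each within 3 mm of its stop); the hand-cream pump is up (pressed less than 4 mm) and the tumbler stands upright (within 0.3 rad) (height (world z) of balm_cap_top below 0.118 m and height (world z) of deo_cap_top below 0.138 m and value of joint pump below 0.004 m and angle between tumbler's own z axis and vertical below 0.3 rad); the robot touches nothing.
It fails at once if the hand-cream pump is pressed by more than 4 mm (value of joint pump above 0.004 m).
It fails at once if the glass tumbler is knocked over (tilted more than 0.5 rad) (angle between tumbler's own z axis and vertical above 0.5 rad).
It also fails if it takes over 42 s, if anything falls off the work surface, if the arm or the gripper's body presses on something with over 40 N, if the wrist force passes 120 N, or if a joint passes its speed limit or range.

## Working session

There is one attempt and no reset: what is moved stays moved. The work goes in short steps, Python scripts to look and compute and a tool call to move; the robot and the scene stay as the last step left them, time stands still between calls to the robot, and variables do not carry over. Pictures are saved under pics/ and viewed, and the job is handed in when it is done.

Besides the shell and the picture viewer there is one more tool, called after "Request:" as name(argument=value, ...), one argument or row to a line, values as JSON. carry_out: Moves the arm, as the interface text tells. Its arguments: {"type":"object","properties":{"series":{"type":"array"},"newtons":{"type":"number"}},"required":["series"]}

```bash
mkdir -p pics
python3 - <<'E'
from rig import *
import cv2
s=observe();print({k:s[k] for k in('time_s','eef_pos','orientation','gripper_width','ft_force')})
for n in('scene','top','wrist'):
    m=camera_model(n);print(n,m)
    cv2.imwrite(f'pics/{n}0.png',snapshot(n)[:,:,::-1])
E
```

```text
{'time_s': 0.0, 'eef_pos': array([0.19376871, 0.56791055, 0.40352044]), 'orientation': array([ 0.25651884,  1.55577553, -0.25947778]), 'gripper_width': 1.0022523018101908, 'ft_force': array([-0.4945912 ,  0.35674637, -0.82293816])}
scene {'K': array([[492.7922937 ,   0.        , 314.31939903],
       [  0.        , 492.7922937 , 245.93828095],
       [  0.        ,   0.        ,   1.        ]]), 'rvec': array([ 1.43390512,  2.20415926, -0.80207805]), 'tvec': array([ 0.07631955, -0.3559058 ,  1.39306508])}
top {'K': array([[459.36042799,   0.        , 320.61006115],
       [  0.        , 459.36042799, 239.97409992],
       [  0.        ,   0.        ,   1.        ]]), 'rvec': array([ 2.09863041, -2.11214712,  0.16575836]), 'tvec': array([0.18982464, 0.57060024, 0.92766947])}
wrist {'K': array([[366.36428179,   0.        , 316.15721503],
       [  0.        , 366.36428179, 241.79016274],
       [  0.        ,   0.        ,   1.        ]]), 'rvec': array([-2.37682297, -1.70124379, -0.21795235]), 'tvec': array([-0.59820785, -0.03029671,  0.39039131])}
```

View pics/scene0.png

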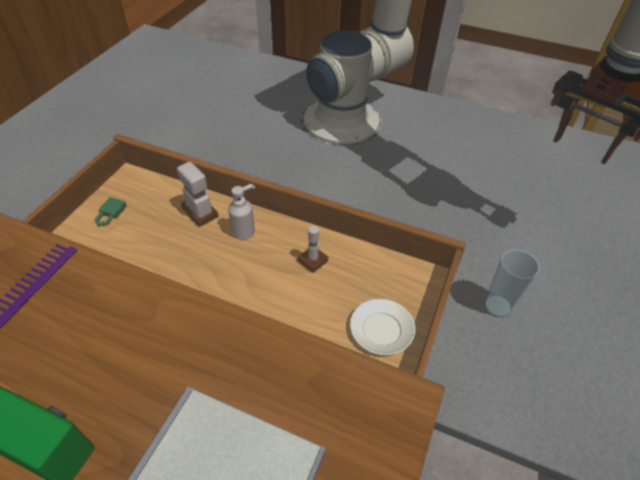

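View pics/top0.png

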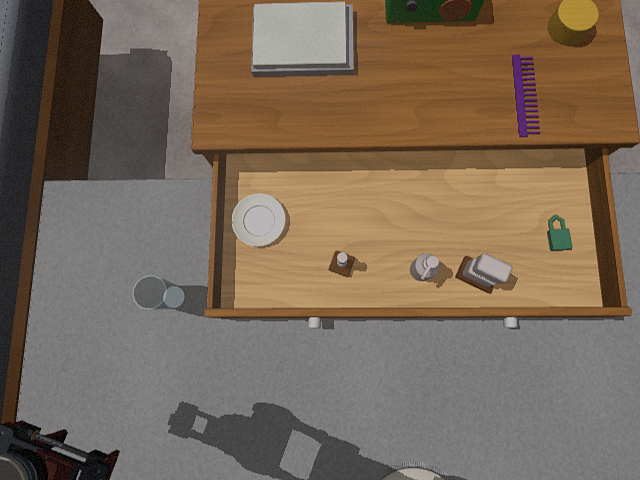

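View pics/wrist0.png

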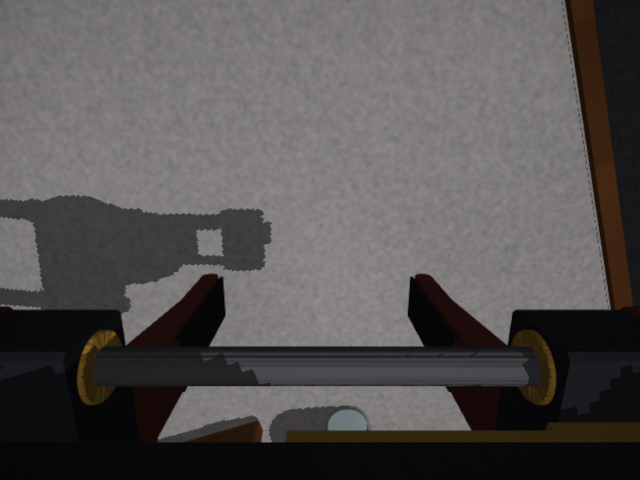

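The top view has the balm at about (342,258), the pump bottle at (428,265), the deodorant at (492,270) and the tumbler at (150,292). I'll zoom in to get exact pixels.

Run:
```python
import cv2,numpy as np
a=cv2.imread('pics/top0.png')[235:310,310:530];b=cv2.imread('pics/scene0.png')[150:280,165:345]
cv2.imwrite('pics/zt.png',cv2.resize(a,None,fx=3.6,fy=3.6,interpolation=cv2.INTER_CUBIC))
cv2.imwrite('pics/zs.png',cv2.resize(b,None,fx=4,fy=4,interpolation=cv2.INTER_CUBIC))
```

```text
(no output)
```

View pics/zt.png

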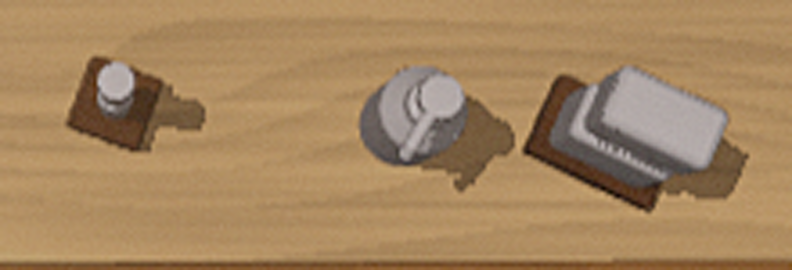

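View pics/zs.png

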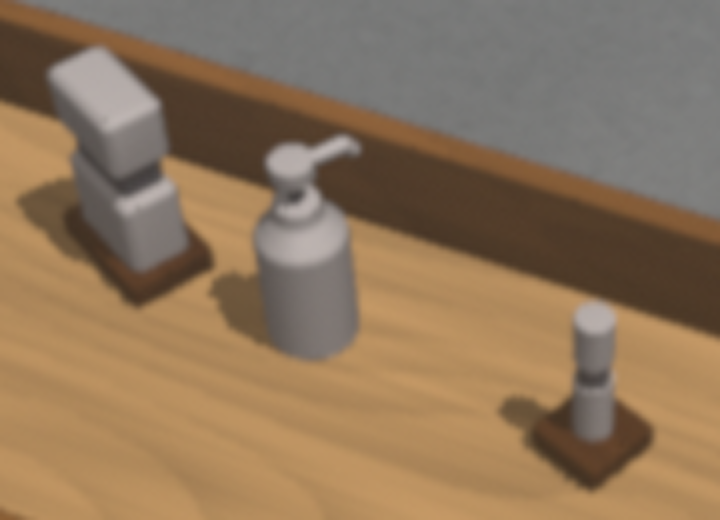

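```bash
cat > h.py <<'E'
from rig import *
import cv2,numpy as np
def P(n):
    m=camera_model(n);R,_=cv2.Rodrigues(m['rvec']);return m['K']@np.c_[R,m['tvec']]
def tri(a,b,na='top',nb='scene'):
    X=cv2.triangulatePoints(P(na),P(nb),np.array(a,float).reshape(2,1),np.array(b,float).reshape(2,1));return (X[:3]/X[3]).ravel()
def onz(p,z,n='top'):
    M=P(n);A=np.c_[M[:,0],M[:,1],-np.array([p[0],p[1],1])];s=np.linalg.solve(A,-(M[:,2]*z+M[:,3]));return s[:2]
E
python3 - <<'E'
from h import *
zt=lambda x,y:(310+x/3.6-.36,235+y/3.6-.36)
zs=lambda x,y:(165+x/4-.375,150+y/4-.375)
for n,a,b in[('balm',(117,80),(594,317)),('deo',(666,118),(106,89)),('pump',(440,100),(290,158)),('d1',(627,68),(52,75)),('d2',(725,108),(100,48)),('d3',(703,170),(160,102)),('d4',(603,128),(110,135))]:
    print(n,tri(zt(*a),zs(*b)))
print('pump nominal',onz(zt(440,100),.155), 'spout',onz(zt(405,155),.15))
print('balmfoot',[onz(zt(*p),.04) for p in((97,56),(163,80),(143,152),(67,125))])
print('deofoot',[onz(zt(*p),.04) for p in((560,75),(525,150),(652,210))])
c=[onz(zt(*p),.15) for p in((627,68),(725,108),(703,170),(603,128))];print('deotop@.15',c,np.mean(c,0))
print('tumb',onz((173,296),0),onz((150,292),.14))
print('drawer front/back z?',tri((208,312),(461,244)), 'rail y', onz((400,312),.08))
s=observe();R=cv2.Rodrigues(s['orientation'])[0];print(R.round(3),s['time_s'])
E
```

```text
balm [0.52371803 0.14129497 0.12925493]
deo [ 0.49766443 -0.14661148  0.14836731]
pump [ 0.50831017 -0.02960335  0.15357648]
d1 [ 0.52819218 -0.13339473  0.18202082]
d2 [ 0.49456761 -0.158283    0.17271683]
d3 [ 0.46582464 -0.15824048  0.11592584]
d4 [ 0.50221722 -0.13343969  0.12204829]
pump nominal [ 0.50758304 -0.02813966] spout [ 0.47920867 -0.00945809]
balmfoot [array([0.55233364, 0.15209791]), array([0.53734005, 0.11257769]), array([0.49400277, 0.12523501]), array([0.5105507 , 0.17047551])]
deofoot [array([ 0.53834782, -0.12386154]), array([ 0.49361784, -0.10055799]), array([ 0.45781756, -0.17225942])]
deotop@.15 [array([ 0.52459583, -0.12829427]), array([ 0.50284457, -0.17776636]), array([ 0.47028175, -0.16378366]), array([ 0.49273922, -0.11357715])] [ 0.49761534 -0.14585536]
tumb [0.45808226 0.52043386] [0.45600824 0.51603806]
drawer front/back z? [0.41845632 0.41074398 0.10216057] rail y [0.41753456 0.02513902]
[[-0.001  0.323  0.946]
 [-0.001  0.946 -0.323]
 [-1.    -0.001 -0.   ]] 0.15
```

Balm cap top is at about (0.524, 0.141, 0.129) and the deodorant's at (0.4975, -0.146, 0.15). The pump top, at (0.508, -0.029), lies well between them. The tool's present yaw already suits both caps, so I'll shut the fingers and cross at this height.

Request:
carry_out(
  series=[
    {"hand":1,"dp":[0,-20,30],"turn":[0,0,0]},
    {"hand":1,"dp":[0,-40,60],"turn":[0,0,0]},
    {"hand":1,"dp":[0,-60,91],"turn":[0,0,0]},
    {"hand":1,"dp":[0,-80,121],"turn":[0,0,0]},
    {"hand":1,"dp":[0,-100,152],"turn":[0,0,0]},
    {"hand":1,"dp":[0,-120,182],"turn":[0,0,0]},
    {"hand":1,"dp":[0,-140,212],"turn":[0,0,0]},
    {"hand":1,"dp":[0,-160,242],"turn":[0,0,0]},
  ],
  newtons=20,
)

```text
time_s: 0.82
eef_pos: [0.3718, 0.3367, 0.4044]
orientation: [0.258, 1.556, -0.258]
ft_force: [1.2, 0.3, -0.8]
gripper_width: 0.434
```

Request:
carry_out(
  series=[
    {"hand":1,"dp":[0,-20,30],"turn":[0,0,0]},
    {"hand":1,"dp":[0,-40,60],"turn":[0,0,0]},
    {"hand":1,"dp":[0,-60,91],"turn":[0,0,0]},
    {"hand":1,"dp":[0,-80,121],"turn":[0,0,0]},
    {"hand":1,"dp":[0,-100,152],"turn":[0,0,0]},
    {"hand":1,"dp":[0,-120,182],"turn":[0,0,0]},
    {"hand":1,"dp":[0,-137,208],"turn":[0,0,0]},
    {"hand":1,"dp":[0,-137,208],"turn":[0,0,0]},
  ],
)

```text
time_s: 1.48
eef_pos: [0.5261, 0.1374, 0.4034]
orientation: [0.26, 1.555, -0.264]
ft_force: [-0.0, 0.4, 0.2]
gripper_width: 0.002
```

Run:
```python
from h import *
s=observe();print(s['time_s'],s['eef_pos'],s['ft_force'],s['gripper_width'],s['joints'].round(2));R=cv2.Rodrigues(s['orientation'])[0];print(R.round(3))
d=np.array([.524,.1413,0])-s['eef_pos'];print(R.T@d*1000)
cv2.imwrite('pics/t1.png',snapshot('top')[:,:,::-1]);cv2.imwrite('pics/w1.png',snapshot('wrist')[:,:,::-1])
im=cv2.imread('pics/t1.png');
a=snapshot('scene')[100:300,120:400,::-1];cv2.imwrite('pics/s1.png',cv2.resize(a,None,fx=2.8,fy=2.8))
```

```text
1.4833 [0.5260951  0.13743052 0.40340834] [-0.02860776  0.38000958  0.21391808] 0.0015576735714162046 [ 0.19 -0.06  1.39 -0.    1.82 -1.04]
[[-0.001  0.328  0.945]
 [-0.002  0.945 -0.328]
 [-1.    -0.002  0.   ]]
[403.39993973   3.94372522  -3.25393816]
```

View pics/s1.png

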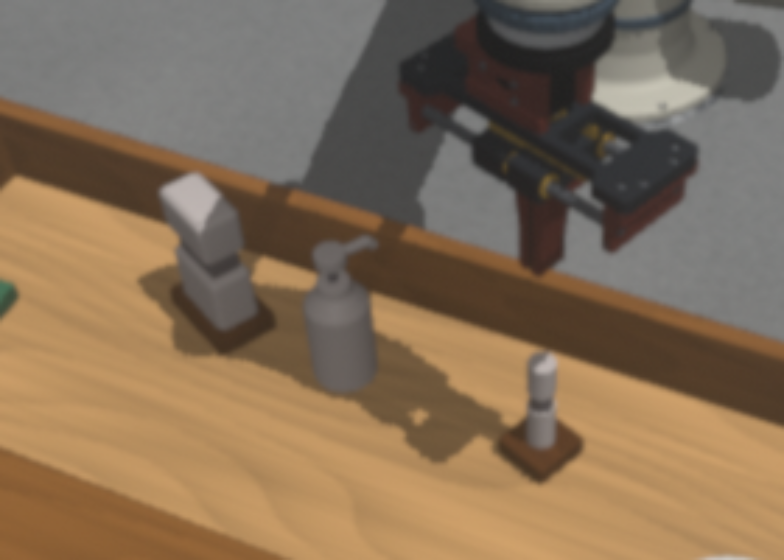

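View pics/w1.png

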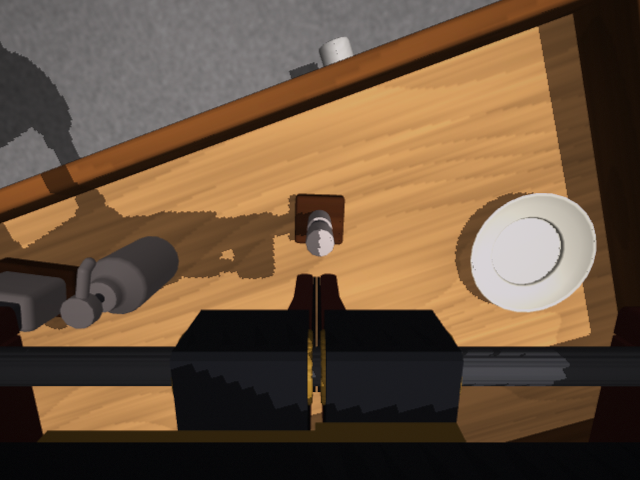

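In the wrist view the balm cap top is at (320,241), right by the finger tips (316,280). I'll check its position from this camera, and the deodorant's as well.

Run:
```python
from h import *
im=cv2.imread('pics/w1.png')[180:300,260:380]
cv2.imwrite('pics/w1z.png',cv2.resize(im,None,fx=5,fy=5,interpolation=cv2.INTER_CUBIC))
s=observe();print(s['time_s'],s['eef_pos'])
print(onz((320,241.5),.129,'wrist'))
M=P('wrist')
for q in([.524,.1413,.129],):
    v=M@np.r_[q,1];print(v[:2]/v[2])
v=M@np.r_[s['eef_pos'][:2],s['eef_pos'][2]-.182,1];print('tip',v[:2]/v[2])
```

```text
1.6333 [0.52372188 0.14146141 0.40420109]
[0.52097505 0.14414954]
[317.61293573 246.55641028]
tip [318.42162988 297.90425931]
```

View pics/w1z.png

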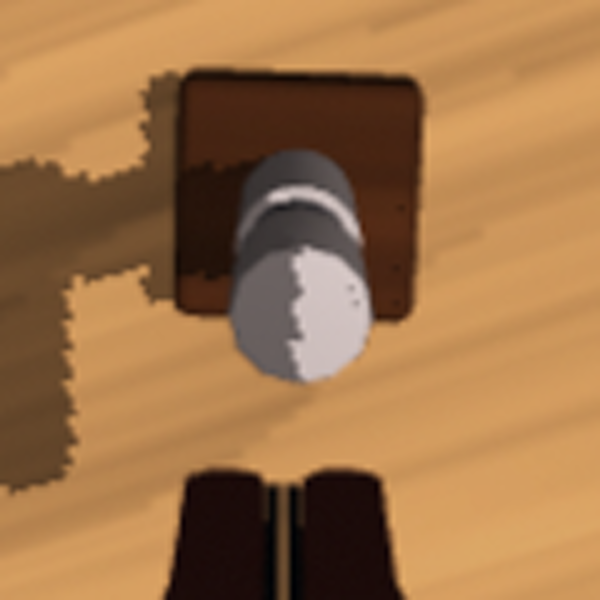

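That wrist picture was taken while the arm was still settling, so I'll retake it.

Run:
```python
from h import *
s=observe();print(s['eef_pos'],s['ft_force'])
im=snapshot('wrist')[180:300,260:380,::-1]
cv2.imwrite('pics/w2z.png',cv2.resize(im,None,fx=5,fy=5,interpolation=cv2.INTER_CUBIC))
```

```text
[0.52372188 0.14146141 0.40420109] [-0.36800471 -0.18767098  0.23507402]
```

View pics/w2z.png

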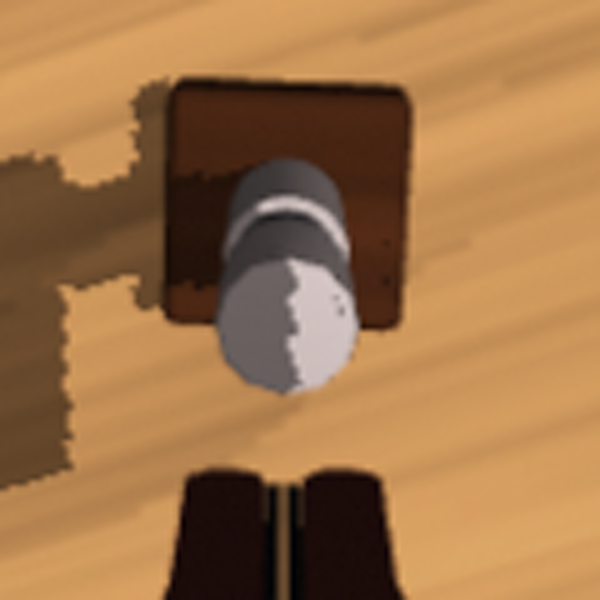

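The cap centre, at about (317.6, 245.2), agrees with the prediction to within 1.5 px. I'm descending, slowly at the end.

Request:
carry_out(
  series=[
    {"hand":1,"dp":[30,0,0],"turn":[0,0,0]},
    {"hand":1,"dp":[60,0,0],"turn":[0,0,0]},
    {"hand":1,"dp":[82,0,0],"turn":[0,0,0]},
    {"hand":1,"dp":[87,0,0],"turn":[0,0,0]},
    {"hand":1,"dp":[92,0,0],"turn":[0,0,0]},
    {"hand":1,"dp":[96,0,0],"turn":[0,0,0]},
    {"hand":1,"dp":[99,0,0],"turn":[0,0,0]},
    {"hand":1,"dp":[99,0,0],"turn":[0,0,0]},
  ],
)

```text
time_s: 2.35
eef_pos: [0.5237, 0.142, 0.3075]
orientation: [0.258, 1.553, -0.256]
ft_force: [-0.1, 0.6, 1.1]
gripper_width: 0.009
```

Request:
carry_out(
  series=[
    {"hand":1,"dp":[2,0,0],"turn":[0,0,0]},
    {"hand":1,"dp":[4,0,0],"turn":[0,0,0]},
    {"hand":1,"dp":[5,0,0],"turn":[0,0,0]},
    {"hand":1,"dp":[6,0,0],"turn":[0,0,0]},
  ],
)

```text
time_s: 2.68
eef_pos: [0.5239, 0.1418, 0.301]
orientation: [0.259, 1.553, -0.256]
ft_force: [-2.1, 1.6, 5.3]
gripper_width: 0.006
```

Run:
```python
from h import *
s=observe();print(s['eef_pos'],s['ft_force'])
cv2.imwrite('pics/s3.png',cv2.resize(snapshot('scene')[170:290,250:370,::-1],None,fx=5,fy=5,interpolation=cv2.INTER_CUBIC))
```

```text
[0.52392908 0.14183949 0.30099506] [-2.14818148  1.56074118  5.32183421]
```

View pics/s3.png

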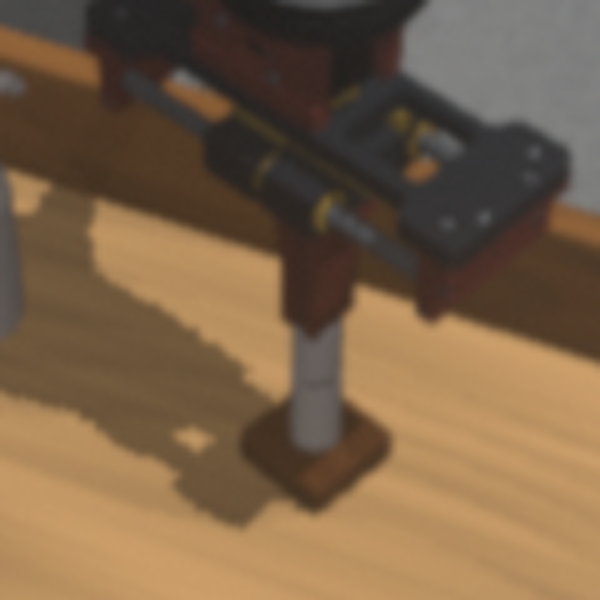

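The neck is down to a thin line, the tip is at 0.119 m and the force is about 5 N. I'll push on to the stop.

Request:
carry_out(
  series=[
    {"hand":1,"dp":[1,0,0],"turn":[0,0,0]},
    {"hand":1,"dp":[2,0,0],"turn":[0,0,0]},
    {"hand":1,"dp":[3,0,0],"turn":[0,0,0]},
    {"hand":1,"dp":[4,0,0],"turn":[0,0,0]},
    {"hand":1,"dp":[4,0,0],"turn":[0,0,0]},
  ],
)

```text
time_s: 3.15
eef_pos: [0.5239, 0.1418, 0.2973]
orientation: [0.259, 1.553, -0.256]
ft_force: [-3.6, 2.8, 7.1]
gripper_width: 0.005
```

Request:
carry_out(
  series=[
    {"hand":1,"dp":[0.5,0,0],"turn":[0,0,0]},
    {"hand":1,"dp":[1,0,0],"turn":[0,0,0]},
    {"hand":1,"dp":[1,0,0],"turn":[0,0,0]},
  ],
)

```text
time_s: 3.4
eef_pos: [0.5239, 0.1418, 0.2972]
orientation: [0.259, 1.553, -0.256]
ft_force: [-3.6, 3.3, 11.6]
gripper_width: 0.007
```

Hard stop confirmed: no further travel while the force rose from 7 to 11.6 N. I'm lifting off and crossing to the deodorant, about 65 mm above the pump.

Request:
carry_out(
  series=[
    {"hand":1,"dp":[-20,0,0],"turn":[0,0,0]},
    {"hand":1,"dp":[-55,0,0],"turn":[0,0,0]},
    {"hand":1,"dp":[-90,0,0],"turn":[0,0,0]},
    {"hand":1,"dp":[-110,0,0],"turn":[0,0,0]},
    {"hand":1,"dp":[-110,-35,8.5],"turn":[0,0,0]},
    {"hand":1,"dp":[-110,-70,17],"turn":[0,0,0]},
    {"hand":1,"dp":[-110,-105,25.5],"turn":[0,0,0]},
    {"hand":1,"dp":[-110,-140,34],"turn":[0,0,0]},
  ],
)

```text
time_s: 4.07
eef_pos: [0.5106, -0.0036, 0.4045]
orientation: [0.257, 1.554, -0.258]
ft_force: [-0.1, 0.4, -1.1]
gripper_width: 0.004
```

Request:
carry_out(
  series=[
    {"hand":1,"dp":[0,-35,8.5],"turn":[0,0,0]},
    {"hand":1,"dp":[0,-70,17],"turn":[0,0,0]},
    {"hand":1,"dp":[0,-105,25.5],"turn":[0,0,0]},
    {"hand":1,"dp":[0,-140,34.5],"turn":[0,0,0]},
    {"hand":1,"dp":[0,-140,34.5],"turn":[0,0,0]},
    {"hand":1,"dp":[0,-140,34.5],"turn":[0,0,0]},
    {"hand":1,"dp":[0,-140,34.5],"turn":[0,0,0]},
  ],
)

```text
time_s: 4.65
eef_pos: [0.4983, -0.1457, 0.4044]
orientation: [0.259, 1.555, -0.259]
ft_force: [-0.7, -0.8, -0.0]
gripper_width: 0.002
```

Run:
```python
from h import *
s=observe();p=s['eef_pos'];print(s['time_s'],p,s['ft_force'])
R=cv2.Rodrigues(s['orientation'])[0];print(R.T@(np.array([.4975,-.146,p[2]])-p)*1000)
im=snapshot('wrist')[:,:,::-1];cv2.imwrite('pics/w4.png',im)
M=P('wrist')
v=M@np.r_[.4975,-.146,.150,1];print(v[:2]/v[2])
cv2.imwrite('pics/s4.png',cv2.resize(snapshot('scene')[130:290,160:360,::-1],None,fx=3.5,fy=3.5,interpolation=cv2.INTER_CUBIC))
```

```text
4.65 [ 0.49827093 -0.14565804  0.40437357] [-0.71450276 -0.81241616 -0.02335202]
[ 4.57006493e-05 -5.73090766e-01 -6.18736801e-01]
[315.93824147 253.20159288]
```

View pics/w4.png

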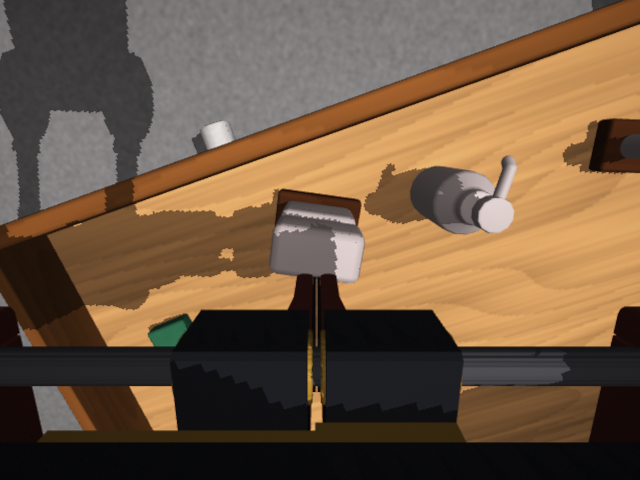

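View pics/s4.png

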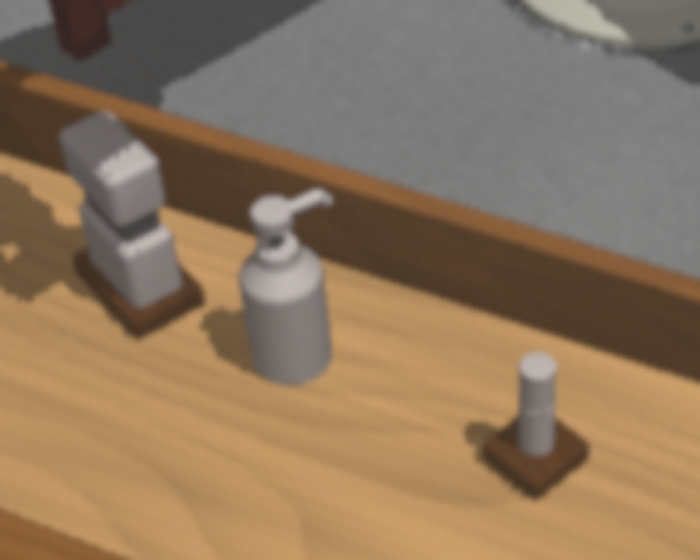

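The scene view shows the balm with no neck left. The deodorant's top face is centred at about (318,254), against a predicted (316,253). Descending.

Request:
carry_out(
  series=[
    {"hand":1,"dp":[30,0,0],"turn":[0,0,0]},
    {"hand":1,"dp":[58,0,0],"turn":[0,0,0]},
    {"hand":1,"dp":[63,0,0],"turn":[0,0,0]},
    {"hand":1,"dp":[68,0,0],"turn":[0,0,0]},
    {"hand":1,"dp":[73,0,0],"turn":[0,0,0]},
    {"hand":1,"dp":[77,0,0],"turn":[0,0,0]},
    {"hand":1,"dp":[80,0,0],"turn":[0,0,0]},
    {"hand":1,"dp":[80,0,0],"turn":[0,0,0]},
  ],
)

```text
time_s: 5.42
eef_pos: [0.4983, -0.1448, 0.3272]
orientation: [0.257, 1.553, -0.257]
ft_force: [0.3, -0.2, 0.9]
gripper_width: 0.007
```

Request:
carry_out(
  series=[
    {"hand":1,"dp":[2,0,0],"turn":[0,0,0]},
    {"hand":1,"dp":[4,0,0],"turn":[0,0,0]},
    {"hand":1,"dp":[6,0,0],"turn":[0,0,0]},
    {"hand":1,"dp":[7,0,0],"turn":[0,0,0]},
    {"hand":1,"dp":[7,0,0],"turn":[0,0,0]},
  ],
)

```text
time_s: 5.83
eef_pos: [0.4984, -0.145, 0.3204]
orientation: [0.257, 1.553, -0.257]
ft_force: [-3.0, 2.8, 4.6]
gripper_width: 0.004
```

Request:
carry_out(
  series=[
    {"hand":1,"dp":[1,0,0],"turn":[0,0,0]},
    {"hand":1,"dp":[2,0,0],"turn":[0,0,0]},
    {"hand":1,"dp":[3,0,0],"turn":[0,0,0]},
    {"hand":1,"dp":[4,0,0],"turn":[0,0,0]},
    {"hand":1,"dp":[4,0,0],"turn":[0,0,0]},
  ],
)

```text
time_s: 6.25
eef_pos: [0.4983, -0.1449, 0.3173]
orientation: [0.257, 1.552, -0.257]
ft_force: [-4.3, 3.6, 8.5]
gripper_width: 0.004
```

Request:
carry_out(
  series=[
    {"hand":1,"dp":[0.5,0,0],"turn":[0,0,0]},
    {"hand":1,"dp":[1,0,0],"turn":[0,0,0]},
    {"hand":1,"dp":[1,0,0],"turn":[0,0,0]},
  ],
)

```text
time_s: 6.5
eef_pos: [0.4983, -0.1449, 0.3173]
orientation: [0.257, 1.551, -0.257]
ft_force: [-6.4, 3.6, 13.0]
gripper_width: 0.007
```

Stalled at 0.1353 m with the force up to 13 N, so that is the hard stop too. Lifting off.

Request:
carry_out(
  series=[
    {"hand":1,"dp":[-20,0,0],"turn":[0,0,0]},
    {"hand":1,"dp":[-55,0,0],"turn":[0,0,0]},
    {"hand":1,"dp":[-90,0,0],"turn":[0,0,0]},
    {"hand":1,"dp":[-110,0,0],"turn":[0,0,0]},
    {"hand":1,"dp":[-110,0,0],"turn":[0,0,0]},
    {"hand":1,"dp":[-110,0,0],"turn":[0,0,0]},
    {"hand":1,"dp":[-110,0,0],"turn":[0,0,0]},
  ],
)

```text
time_s: 7.08
eef_pos: [0.4983, -0.1454, 0.4223]
orientation: [0.258, 1.555, -0.258]
ft_force: [-1.3, -0.8, -0.3]
gripper_width: 0.008
```

Run:
```python
from h import *
s=observe();print(s['time_s'],s['eef_pos'],s['ft_force'])
cv2.imwrite('pics/s5.png',snapshot('scene')[:,:,::-1]);cv2.imwrite('pics/s5z.png',cv2.resize(cv2.imread('pics/s5.png')[130:320,160:560],None,fx=2,fy=2,interpolation=cv2.INTER_CUBIC))
M=P('scene')
for q in([.4975,-.146,.135],[.524,.1413,.115],[.508,-.029,.155]):
    v=M@np.r_[q,1];print((v[:2]/v[2]-[160,130])*2)
```

```text
7.0833 [ 0.49829505 -0.14542158  0.42225301] [-1.31215763 -0.75891644 -0.32843012]
[64.5002131  93.44846862]
[306.03927469 207.88679867]
[155.88006153 117.38022956]
```

View pics/s5z.png

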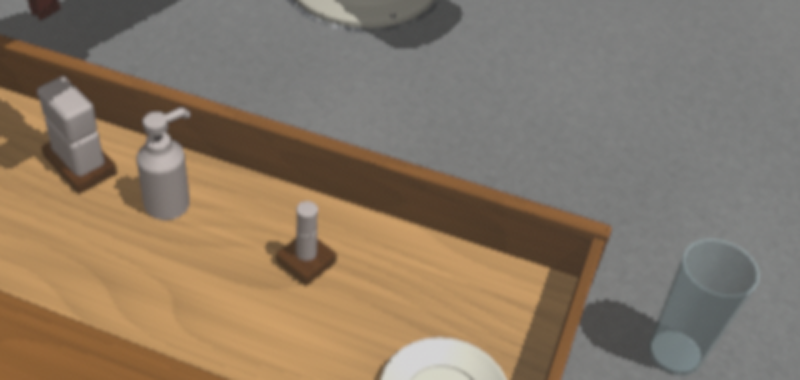

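Both caps are closed with no neck visible. The deodorant's cap is at about (66,95) and the balm's at (307,210), both as predicted for fully home. The pump head is up, the tumbler is standing, and the gripper is clear.

```bash
python3 -c "
from rig import *
print(finish_job())"
```

```text
the job is handed in; nothing more can be done
None
```

Both caps are pressed fully home, and the job was handed in at about 7 s of the 42 s allowed. I pressed each cap straight down with the closed fingertips until it hit its hard stop.

| Cap | Fingertip height at the stop | Judged limit | Final push (arm no longer moving) |
|---|---|---|---|
| Lip balm | 0.115 m | below 0.118 m | 7.1 to 11.6 N |
| Deodorant | 0.135 m | below 0.138 m | 8.5 to 13.0 N |

In the last scene picture neither cap shows any grey neck. The hand-cream pump is up and untouched, the tumbler is upright, and the gripper is well clear above the drawer.

One check was off: a wrist picture taken while the arm was still settling put the balm cap about 4 mm from my first estimate. I retook it with the arm still, and it agreed to within about 1 mm. No other check failed or disagreed.

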